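Turn a clamped cup of nuts over on a jig and leave a heap

TASK

Lay the punch that lies in the way of the turnover jig's plate in the carton tray, then swing the plate over by its side handle, under control and without letting it fall, until it lies flat on the bench and the clamped cup of nuts stands upside down on it. Flip the clamp arm up well past centre so that it stays open, lift the cup straight up so that all five nuts stay behind as a heap on the plate, and stand the cup, still mouth down, in the tray beside the punch. Do not disturb the bottle, pen pot, disc stack or black block that stand round the work.

Things in the scene. Friction and masses are not known exactly. Their poses are not given: they have to be found in the camera images.
- jig: fixed foot of the turnover jig: steel strip 170 mm (its x) by 44 mm (its y) by 6 mm with two grey cheeks at x = +-68 mm that carry the hinge (cheek tops 69 mm high). Origin at the middle of its underside on the bench. Hinge axis runs along its x, 56 mm up. The plate and cup start on its -y side and swing over to its +y side
- hinge (a point): middle of the hinge axis, 56 mm above the bench over the jig's origin; axes as the jig's
- leaf (a joint): angle of the swinging plate (rad): 0 = start, over the jig's -y side with the cup hanging mouth-up under it; grows as the plate rises and turns over the top; 3.14 = flat on the bench on the +y side (end stop). Swinging mass about 0.75 kg in all: heavy side falls by itself past upright, so hold it all the way; hinge friction is negligible
- handle (a point): middle of the black grip (12 mm diameter, 58 mm long, parallel to the hinge axis, so along the jig's x) on the side of the plate towards the robot; 125 mm from the hinge axis, 108 mm to the jig's -x side of its middle, and at hinge height (56 mm) both at start and when landed. It is round and may turn between the fingers
- plate_center (a point): centre of the plate's face that carries the cup, 85 mm from the hinge axis. The plate is aluminium, 140 x 112 x 6 mm (its 140 mm along the jig's x, from -58 to +82 mm); around this point a low steel collar (inner diameter 67 mm, outer 73 mm, stands 10 mm proud of the face) locates the cup's mouth. Landed, this point is 6 mm above the bench, at jig x = 0, y = +85 mm
- clamp (a joint): angle of the clamp arm (rad): 0 = closed across the cup's bottom; grows as it is swung up and over away from the cup, towards the jig's +x side; 2.1 = end stop, past centre above 1.4. Friction 0.3 N m (about 3 N at its grip), so it stays where it is left; no spring
- clamp_grip (a point): middle of the black grip (11 mm diameter, 44 mm long, parallel to the jig's y) at the end of the clamp arm. With the plate landed and the clamp closed it is 94 mm above the bench, 28 mm above the cup's bottom, at jig x = -35 mm, y = +123 mm; 101 mm from the clamp's pivot axis; it turns on a circle about that pivot and may turn between the fingers
- clamp_pivot (a point): clamp arm's pivot on its grey tower on the plate (tower tops reach 80 mm above the bench when landed); pivot axis parallel to the jig's y. With the plate landed it is 73 mm above the bench at jig x = +64 mm, y = +85 mm
- cup_center (a point): centre (half-way up) of the aluminium cup: 58 mm outer diameter with a 63 mm rim bead at the mouth, 60 mm tall, wall 3 mm, bottom 4 mm, straight sides, about 0.09 kg, holding five nuts. Its z points from bottom to mouth: up at start. Landed, it stands mouth down and its centre is 36 mm above the bench
- nut0: steel hex nut, 19 mm across flats, 10 mm thick, loose in the cup; origin at the middle of one face
- nut1: steel hex nut, 19 mm across flats, 10 mm thick, loose in the cup; origin at the middle of one face
- nut2: steel hex nut, 19 mm across flats, 10 mm thick, loose in the cup; origin at the middle of one face
- nut3: steel hex nut, 19 mm across flats, 10 mm thick, loose in the cup; origin at the middle of one face
- nut4: steel hex nut, 19 mm across flats, 10 mm thick, loose in the cup; origin at the middle of one face
- punch_center (a point): centre of the dark steel hollow punch lying on the bench where the plate comes down: 105 mm long (along its y), 21 mm thick, about 0.12 kg; centre about 10 mm above the bench
- tray: fixed shallow carton tray, outside 161 mm (its x) by 232 mm (its y), walls 4 mm thick and 52 mm high, floor 2 mm above the bench; origin at the middle of its underside
- glue_bottle: bystander: slim white bottle with a red spout, 57 mm diameter, 241 mm tall; origin at the middle of its underside
- pen_pot: bystander: dark pot of pens, 86 mm diameter, 174 mm tall with the pens; origin on its underside near the middle
- disc_stack: bystander: round stack of discs, 72 mm diameter, 41 mm tall; origin at the middle of its underside
- stamp_block: bystander: black domed block, 59 mm diameter, 48 mm tall; origin at the middle of its underside
Mind the look-alikes: they are no part of the job. What is shaped like the part that bears cup_center but blue or green is not meant.

How it is judged:
By the outcome, as a careful person would: the job done as asked, in the order asked, and still so for the second after the job is handed in, with the robot touching nothing.
It also fails if it takes over 72 s, if anything falls off the work surface, if the arm or the gripper's body presses on something with over 40 N, if the wrist force passes 120 N, or if a joint passes its speed limit or range.

ROBOT

A 6-joint arm with a two-finger parallel gripper is mounted at the origin on the work surface; the furniture and walls round the work are solid. World frame = base frame: x ahead of the robot, y to its left, z up, the work surface at z = 0. Lengths are in m, angles in rad, forces in N, time in s.
With the tool pointing down it reaches from about 0.35 to 0.775 m from the base axis. Payload 7.3 kg.
Tool frame: the origin (TCP) lies at the very end of the fingers, on their centre line; the grasp point (between the pads) lies 19 mm behind it; z points along the fingers, y is the line along which they close (so a half turn about z gives the same grasp; the last joint's range is limited). The gripper opens to 92 mm and grips with 3 to 60 N. Pads are 19 mm wide; open, the fingers measure 130 mm over their backs; the gripper's body (75 mm by 190 mm) begins 47 mm behind the grasp point.
Start: joints at [-1.473, 0.342, 1.524, -0, 1.275, -0.146], TCP at [0.127, -0.509, 0.227] pointing down, gripper open.
Joint ranges: [-2.53, 2.53], [-0.77, 2.02], [0.04, 2.7], [-1, 4.14], [0.28, 2.66], [-3.11, 3.11]. Speed limits (rad/s): [2.57, 2.57, 3.14, 3.14, 3.14, 3.14].

INTERFACE

Orientations are given as [roll, pitch, yaw] about the fixed x, y, z axes, in that order (R = Rz(yaw) Ry(pitch) Rx(roll)).
In Python, from cell import robot gives the robot as it stands.
- The arm moves only by the tool apply_moves, never from a script. Its argument "motion" is text: rows parted by semicolons, each of 7 numbers parted by spaces: the opening in per cent of the stroke, from 0 (shut) to 100 (fully open), then the shift along the tool's x, y, z in cm, then the turn, a rotation vector about the tool's x, y, z in rad. A call has 1 to 20 rows; each row shifts and turns the commanded pose from where the row before left it, along the tool's axes as they then stand; what a row does not reach is not made up. A row lasts 1/8 s, in which the tool goes at most 62.5 mm and 10.7 degrees, less where a joint would pass 70% of its speed; a pose out of reach is approached as far as the arm can. A call with a gripper value outside its range is refused whole. The fingers move at their own pace and stop on an object; "force" is the grip in N (left out, the last holds). Time passes only in rows, so rows that do not move let the fingers close. It gives the time, the measured TCP pose, the force, the opening and the grip force at its end, in the units of the state.
- robot.observe(): the state, without advancing time (a new reading comes with each control period).
- robot.read_camera(name): name is "side" or "top"; returns a dict with "img" (480x640x3 uint8, red, green, blue), "fovy" (degrees; the focal length in pixels is half the picture's height over the tangent of half this angle, whatever the lens; pixels are square), "cx", "cy" (the principal point, pixels), "k1" (the pictures are not rectified: a ray, as slopes to the right and down, at radius r is drawn at 1 + k1 r^2 times it, then the intrinsics apply), "R" (3x3) and "t" (3): a world point X has camera coordinates R X + t. Camera axes: x right, y down, z forward; pixel columns grow to the right and rows downward; lengths in m; the calibration is good to about 2 mm. A picture is of the moment at which its call begins. There is no depth.
- robot.hand_in(): hands the job in; it is judged then, once.
Trained networks look in a picture, given as the dict that the camera call returned (one of the last four; its "shot" number tells which), for a name from the list of things; names that differ only in an ending like _2 or _b are one class to them, and where a whole thing is asked for, a point or a joint stands for the part that bears it (a point fixed in the world has none). Each returns a list of dicts, best first, with "score" (0 to 1); they miss things now and then, are a little off and sometimes report something else, mostly with a low value. They report only what shows in the picture. A call takes as long as a camera call. They do not tell look-alikes from the thing itself.
- robot.search_frame(target, picture): "centre" ([x, y, z] in m, in world coordinates, good to about 4 mm: the middle of the surface that is visible of it).
- robot.trace(target, picture): "pixels" (480x640 bool, what is visible of it).
The state is a dict: "time": time; "qpos": joint angles; "qvel": joint speeds; "joint_efforts": joint torques, N m; "tool_pos": TCP position; "tool_rot": TCP orientation; "contact_force": force on the tool from outside, world axes, zero at the start; "torque": the same for the moment, N m; "opening": finger opening in m; "grip_force": force on a finger pad.
Only numpy, scipy, OpenCV 4.12 (cv2) and the standard library are available. Lean on these libraries where they do the work, as an engineer would, in place of code of your own. Each camera call takes 0.05 s, during which the arm holds its last target. There are 200 camera calls.

## Working session

There is one attempt and no reset: what is moved stays moved. The work goes in short steps, Python scripts to look and compute and a tool call to move; the robot and the scene stay as the last step left them, time stands still between calls to the robot, and variables do not carry over. Pictures are saved under pics/ and viewed, at most 10 in all, crops included, and the job is handed in when it is done.

Besides the shell and the picture viewer there is one more tool, called after ">>>" as a command line: name --argument value ..., lists and objects as JSON in quotes. apply_moves: Moves the arm, as the interface text tells. Its arguments: {"type":"object","properties":{"motion":{"type":"string"},"force":{"type":"number"}},"required":["motion"]}

```bash
ls; mkdir -p pics; cat > h.py <<'E'
import numpy as np, cv2
from cell import robot
from scipy.spatial.transform import Rotation as Rn
def save(p,name): cv2.imwrite('pics/'+name,p["img"][:,:,::-1])
def proj(p,X):
    c=p["R"]@np.array(X)+p["t"]; u=c[:2]/c[2]; u=u*(1+p["k1"]*(u@u)); f=240/np.tan(np.radians(p["fovy"])/2)
    return u*f+[p["cx"],p["cy"]]
def ray(p,px):
    f=240/np.tan(np.radians(p["fovy"])/2); d=(np.array(px,float)-[p["cx"],p["cy"]])/f; u=d.copy()
    for _ in range(20): u=d/(1+p["k1"]*(u@u))
    R=np.array(p["R"]); o=-R.T@p["t"]; v=R.T@np.array([u[0],u[1],1]); return o,v
def atz(p,px,z):
    o,v=ray(p,px); return o+v*(z-o[2])/v[2]
def st():
    s=robot.observe(); print({k:np.round(s[k],3).tolist() for k in("time","qpos","tool_pos","tool_rot","contact_force","opening","grip_force")}); return s
E
python3 - <<'E'
from h import *
st()
for n in("top","side"):
    p=robot.read_camera(n); save(p,n+"0.png"); print(n,p["fovy"],np.round(-np.array(p["R"]).T@p["t"],3))
    for t in("jig","leaf","handle","plate_center","clamp","clamp_grip","cup_center","punch_center","tray","glue_bottle","pen_pot","disc_stack","stamp_block"):
        r=robot.search_frame(t,p)
        print(t,[(np.round(d["centre"],3).tolist(),round(d["score"],2)) for d in r[:3]])
E
```

```text
pics
{'time': 0.0, 'qpos': [-1.473, 0.343, 1.525, -0.0, 1.275, -0.146], 'tool_pos': [0.127, -0.509, 0.226], 'tool_rot': [-3.14, -0.0, 0.244], 'contact_force': [-0.631, 0.069, 0.307], 'opening': 0.092, 'grip_force': 0.0}
top 56.607001689515236 [0.309 0.081 1.211]
jig [([0.582, -0.052, 0.116], 0.72)]
leaf [([0.577, -0.072, 0.114], 0.69)]
handle [([0.579, -0.069, 0.115], 0.69)]
plate_center [([0.576, -0.066, 0.112], 0.86)]
clamp []
clamp_grip []
cup_center [([0.27, 0.302, 0.009], 0.75), ([0.628, 0.389, 0.027], 0.56), ([0.584, -0.067, 0.116], 0.2)]
punch_center [([0.594, 0.107, 0.014], 0.6), ([0.58, -0.068, 0.118], 0.5)]
tray [([0.454, 0.371, 0.005], 0.83)]
glue_bottle [([0.635, -0.225, 0.122], 0.67), ([0.687, 0.275, 0.065], 0.38)]
pen_pot [([0.584, -0.065, 0.119], 0.71), ([0.636, -0.222, 0.123], 0.64), ([0.682, 0.272, 0.063], 0.6)]
disc_stack [([0.355, 0.193, 0.047], 0.58)]
stamp_block [([0.382, -0.124, 0.038], 0.98), ([0.592, 0.105, 0.014], 0.65)]
side 43.14522841486762 [0.351 1.423 0.945]
jig [([0.578, -0.027, 0.065], 0.71)]
leaf [([0.58, -0.062, 0.11], 0.7)]
handle [([0.58, -0.064, 0.11], 0.74)]
plate_center [([0.58, -0.061, 0.114], 0.89), ([0.681, 0.297, 0.072], 0.62)]
clamp []
clamp_grip []
cup_center [([0.276, 0.32, 0.039], 0.73), ([0.577, -0.06, 0.11], 0.67), ([0.626, 0.399, 0.037], 0.63)]
punch_center [([0.578, -0.025, 0.062], 0.71), ([0.591, 0.11, 0.016], 0.63)]
tray [([0.449, 0.358, 0.016], 0.69)]
glue_bottle [([0.647, -0.218, 0.123], 0.85)]
pen_pot [([0.679, 0.297, 0.075], 0.93)]
disc_stack [([0.348, 0.209, 0.043], 0.71)]
stamp_block [([0.384, -0.11, 0.027], 0.72)]
```

View pics/top0.png

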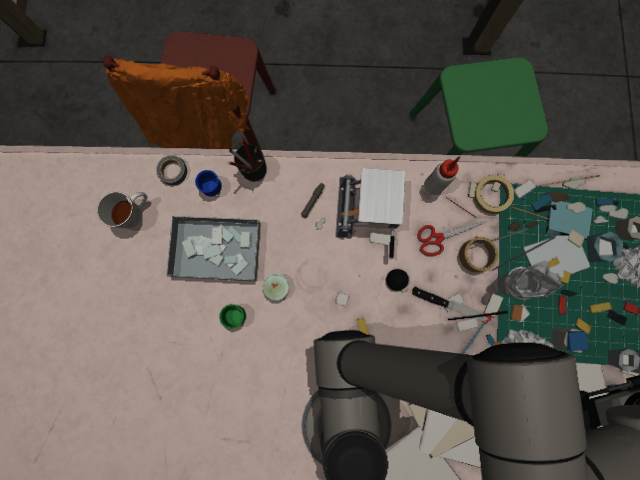

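View pics/side0.png

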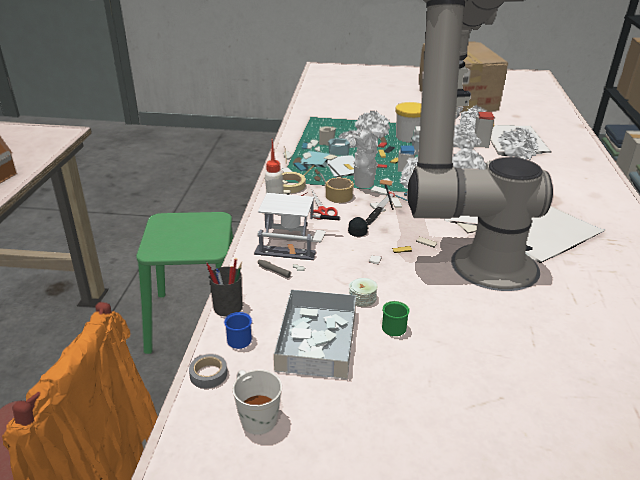

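```bash
cat >> h.py <<'E'
def crop(p,x0,y0,x1,y1,k,name): cv2.imwrite('pics/'+name,cv2.resize(p["img"][y0:y1,x0:x1,::-1],None,fx=k,fy=k,interpolation=cv2.INTER_CUBIC))
E
python3 - <<'E'
from h import *
p=robot.read_camera("top"); q=robot.read_camera("side")
a=cv2.resize(p["img"][155:265,290:425],None,fx=5.9,fy=5.4,interpolation=cv2.INTER_CUBIC)
cv2.imwrite("pics/ca.png",a[:,:,::-1])
for t,pp in(("punch_center",p),("tray",p),("plate_center",p),("punch_center",q)):
    r=robot.trace(t,pp)
    for d in r[:2]:
        ys,xs=np.nonzero(d["pixels"]); 
        if len(xs)<20: continue
        z={"punch_center":.01,"tray":.052,"plate_center":.112}[t]
        box=cv2.boxPoints(cv2.minAreaRect(np.c_[xs,ys].astype(np.float32)))
        print(t,round(d["score"],2),len(xs),box.round(1).tolist(),[atz(pp,b,z)[:2].round(3).tolist() for b in box])
E
```

```text
punch_center 0.7 195 [[300.70001220703125, 213.6999969482422], [318.70001220703125, 182.6999969482422], [324.6000061035156, 186.10000610351562], [306.6000061035156, 217.10000610351562]] [[0.555, 0.134], [0.644, 0.087], [0.635, 0.07], [0.546, 0.118]]
punch_center 0.34 2797 [[340.3999938964844, 253.60000610351562], [346.3999938964844, 166.60000610351562], [405.5, 170.6999969482422], [399.5, 257.70001220703125]] [[0.448, 0.023], [0.692, 0.011], [0.685, -0.155], [0.44, -0.137]]
tray 0.67 553 [[258.0, 287.0], [276.0, 269.0], [294.0, 287.0], [276.0, 305.0]] [[0.35, 0.237], [0.398, 0.192], [0.353, 0.144], [0.305, 0.188]]
tray 0.56 5515 [[166.3000030517578, 277.8999938964844], [169.1999969482422, 215.10000610351562], [259.79998779296875, 219.3000030517578], [256.8999938964844, 282.1000061035156]] [[0.367, 0.477], [0.534, 0.482], [0.529, 0.24], [0.363, 0.24]]
plate_center 0.74 3532 [[333.70001220703125, 250.8000030517578], [340.1000061035156, 165.89999389648438], [404.8999938964844, 170.8000030517578], [398.6000061035156, 255.60000610351562]] [[0.442, 0.045], [0.661, 0.033], [0.653, -0.133], [0.434, -0.116]]
plate_center 0.61 2777 [[339.8999938964844, 253.39999389648438], [346.3999938964844, 166.5], [405.1000061035156, 170.8000030517578], [398.70001220703125, 257.70001220703125]] [[0.436, 0.029], [0.66, 0.017], [0.653, -0.134], [0.429, -0.117]]
punch_center 0.46 228 [[256.29998779296875, 264.20001220703125], [259.0, 257.70001220703125], [291.6000061035156, 271.20001220703125], [288.79998779296875, 277.79998779296875]] [[0.642, 0.095], [0.641, 0.063], [0.543, 0.116], [0.546, 0.146]]
punch_center 0.44 317 [[348.0, 217.0], [367.0, 217.0], [367.0, 236.0], [348.0, 236.0]] [[0.412, -0.19], [0.354, -0.198], [0.35, -0.087], [0.405, -0.08]]
```

View pics/ca.png

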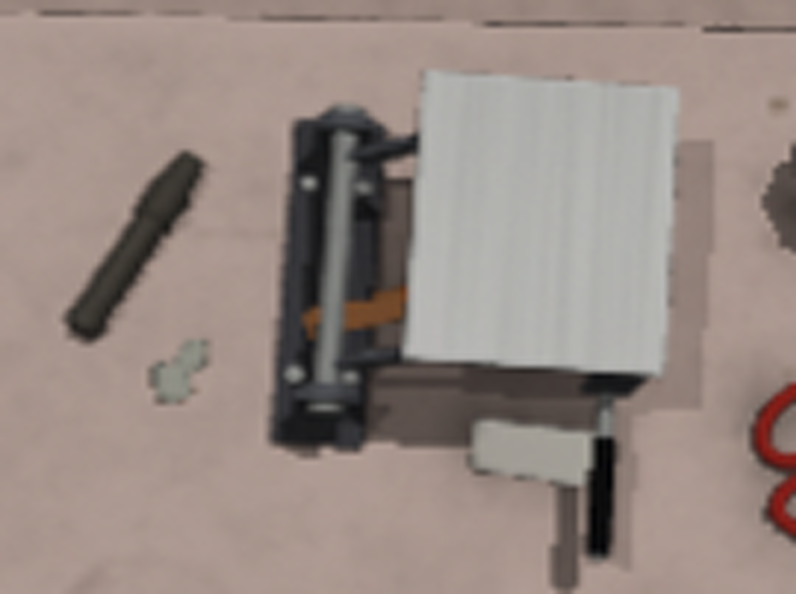

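```bash
python3 - <<'E'
from h import *
from scipy.optimize import least_squares
p=robot.read_camera("top")
C=[((427,70),(.082,-.029,.112)),((677,88),(.082,-.141,.112)),((660,375),(-.058,-.141,.112)),((405,358),(-.058,-.029,.112)),
((293,118),(.085,.022,.006)),((272,443),(-.085,.022,.006)),((360,450),(-.085,-.022,.006)),((605,438),(-.079,-.125,.056)),((598,555),(-.137,-.125,.056))]
px=np.array([(290-.4+a/5.9,155-.4+b/5.4) for (a,b),_ in C]); M=np.array([m for _,m in C])
def W(s): 
    c,sn=np.cos(s[2]),np.sin(s[2]); return np.c_[s[0]+c*M[:,0]-sn*M[:,1],s[1]+sn*M[:,0]+c*M[:,1],M[:,2]]
f=lambda s:(np.array([proj(p,x) for x in W(s)])-px).ravel()
s=least_squares(f,[.57,.02,0],loss="soft_l1").x
print("jig",s.round(4)); print(f(s).reshape(-1,2).round(1).tolist()); print("handle",W(s)[7:].mean(0))
for n,(a,b) in dict(tip=(190,158),tail=(85,328),scrap=(180,370)).items():
    print(n,atz(p,(289.6+a/5.9,154.6+b/5.4),.01).round(3))
r=robot.trace("tray",p)
for n,v in dict(glue="glue_bottle",pen="pen_pot",disc="disc_stack",st="stamp_block").items():
    for d in robot.trace(v,p)[:1]:
        ys,xs=np.nonzero(d["pixels"]); print(v,d["score"],atz(p,(xs.mean(),ys.mean()),.03).round(3))
E
```

```text
jig [ 0.5782  0.0118 -0.0498]
[[-0.8, -0.1], [0.5, -0.2], [0.9, 0.3], [-0.4, 0.2], [0.1, 0.1], [-0.5, -0.1], [0.6, -0.2], [-0.2, -0.1], [-0.1, 0.1]]
handle [ 0.4641543  -0.10766157  0.056     ]
tip [0.641 0.078 0.01 ]
tail [0.551 0.125 0.01 ]
scrap [0.53 0.08 0.01]
glue_bottle 0.61 [ 0.664 -0.249  0.03 ]
pen_pot 0.62 [0.694 0.28  0.03 ]
disc_stack 0.59 [0.353 0.194 0.03 ]
stamp_block 0.63 [ 0.379 -0.125  0.03 ]
```

>>> apply_moves --motion "60 4.3 -3.42 0 0 0 0;60 4.3 -3.42 0 0 0 0;60 4.3 -3.42 0 0 0 0;60 4.3 -3.42 0 0 0 0;60 4.3 -3.42 0 0 0 0;60 4.3 -3.42 0 0 0 0;60 4.3 -3.42 0 0 0 0;60 4.3 -3.42 0 0 0 0;60 4.3 -3.42 0 0 0 0;60 4.3 -3.42 0 0 0 0;60 4.3 -3.42 0 0 0 0;60 4.3 -3.42 0 0 0 0;60 4.3 -3.42 0 0 0 0;60 4.3 -3.42 0 0 0 0;60 0 0 2 0 0 0.145;60 0 0 2 0 0 0.145;60 0 0 2 0 0 0.145;60 0 0 2 0 0 0.145;60 0 0 2 0 0 0.145;60 0 0 0 0 0 0" --force 25

```text
time: 4.5
tool_pos: [0.5943, 0.1004, 0.1252]
tool_rot: [3.14, 0.003, -0.48]
contact_force: [-0.5, 0.1, 0.1]
opening: 0.0551
grip_force: 0.0
```

>>> apply_moves --motion "60 -1.1 -0.2 2 0 0 0;60 0 0 4 0 0 0;60 0 0 3 0 0 0;60 0 0 2 0 0 0;60 0 0 0.8 0 0 0;60 0 0 0 0 0 0;0 0 0 0 0 0 0;0 0 0 0 0 0 0;0 0 0 0 0 0 0;0 0 0 0 0 0 0" --force 25

```text
time: 5.75
tool_pos: [0.5866, 0.1073, 0.0089]
tool_rot: [-3.142, -0.0, -0.481]
contact_force: [-0.5, 0.2, 2.5]
opening: 0.0206
grip_force: 24.9
```

>>> apply_moves --motion "0 0 0 -2 0 0 0;0 0 0 -5 0 0 0;0 0 0 -5 0 0 0;0 -4.45 -2.03 0 0 0 0;0 -4.45 -2.03 0 0 0 0;0 -4.45 -2.03 0 0 0 0;0 -4.45 -2.03 0 0 0 0;0 -4.45 -2.03 0 0 0 0;0 0 0 0 0 0 -0.16;0 0 0 0 0 0 -0.16;0 0 0 0 0 0 -0.16;0 0 0 0 0 0 0;0 0 0 0 0 0 0"

```text
time: 7.38
tool_pos: [0.4362, 0.3002, 0.1286]
tool_rot: [3.141, 0.0, -0.004]
contact_force: [0.5, 0.3, -0.5]
opening: 0.0208
grip_force: 24.9
```

```bash
python3 - <<'E'
from h import *
st()
p=robot.read_camera("top"); q=robot.read_camera("side")
a=cv2.resize(p["img"][180:310,150:330],None,fx=4,fy=4); b=cv2.resize(q["img"][200:400,200:420],None,fx=2.6,fy=2.6)
cv2.imwrite("pics/cb.png",a[:,:,::-1])
for n,c in (("in",(.372,.248)),("",(.525,.248)),("",(.525,.472)),("",(.372,.472)),):
    print(proj(p,(*c,.052)))
E
```

```text
{'time': 7.375, 'qpos': [0.458, 0.45, 1.651, -0.0, 1.041, 2.033], 'tool_pos': [0.436, 0.3, 0.129], 'tool_rot': [3.141, 0.0, -0.004], 'contact_force': [0.485, 0.314, -0.549], 'opening': 0.021, 'grip_force': 24.86}
[254.06182859 278.49920559]
[256.74675181 220.54647456]
[172.71263032 218.51954229]
[168.40173244 276.18824166]
```

View pics/cb.png

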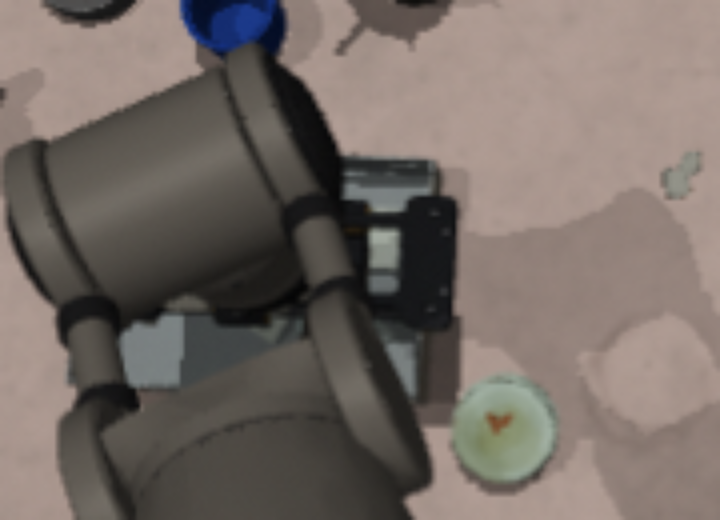

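>>> apply_moves --motion "0 0 0 4 0 0 0;0 0 0 4 0 0 0;0 0 0 2.5 0 0 0;0 0 0 1.1 0 0 0;0 0 0 0 0 0 0;20 0 0 0 0 0 0;35 0 0 0 0 0 0;40 0 0 0 0 0 0;40 0 0 -2 0 0 0;40 0 0 -5 0 0 0;40 0 0 -6 0 0 0"

```text
time: 8.85
tool_pos: [0.4357, 0.3, 0.1436]
tool_rot: [3.141, 0.002, -0.001]
contact_force: [0.3, 0.5, 0.1]
opening: 0.0368
grip_force: 0.0
```

>>> apply_moves --motion "40 0 2 -3 0 0 0;40 0.34 5.54 0 0 0 0;40 0.34 5.54 0 0 0 0;40 0.34 5.54 0 0 0 0;40 0.34 5.54 0 0 0 0;40 0.34 5.54 0 0 0 0;40 0.34 5.54 0 0 0 0;40 0.34 5.54 0 0 0 0.05;50 0 0 0 0 0 0;50 0 0 0 0 0 0"

```text
time: 10.1
tool_pos: [0.4593, -0.1072, 0.1728]
tool_rot: [-3.141, 0.0, -0.052]
contact_force: [-1.3, 0.7, -0.3]
opening: 0.0451
grip_force: 0.0
```

```bash
python3 - <<'E'
from h import *
st()
p=robot.read_camera("top"); q=robot.read_camera("side")
a=cv2.resize(p["img"][170:300,150:330],None,fx=3.2,fy=3.2); b=cv2.resize(q["img"][170:380,220:400],None,fx=3.2,fy=3.2)
b=b[:590]
cv2.imwrite("pics/cc.png",b[:,:,::-1])
for d in robot.search_frame("punch_center",p)[:2]+robot.search_frame("punch_center",q)[:2]: print(d)
for h in((.467,-.079),(.461,-.137)): print(proj(q,(*h,.056)))
print((np.array([proj(q,(.46,-.1075,.165)),proj(q,(.4665,-.0787+.0,.056))])-[220,170])*3.2)
E
```

```text
{'time': 10.1, 'qpos': [-0.392, 0.3, 1.748, 0.0, 1.094, 1.23], 'tool_pos': [0.459, -0.107, 0.173], 'tool_rot': [-3.141, 0.0, -0.052], 'contact_force': [-1.298, 0.656, -0.31], 'opening': 0.045, 'grip_force': 0.0}
{'centre': [0.4423, 0.3025, 0.0183], 'score': 0.62}
{'centre': [0.4514, 0.3043, 0.0203], 'score': 0.49}
[327.1531933  221.20172679]
[330.94871405 211.43308378]
[[356.64621928  41.36846855]
 [343.4137271  164.05009784]]
```

View pics/cc.png

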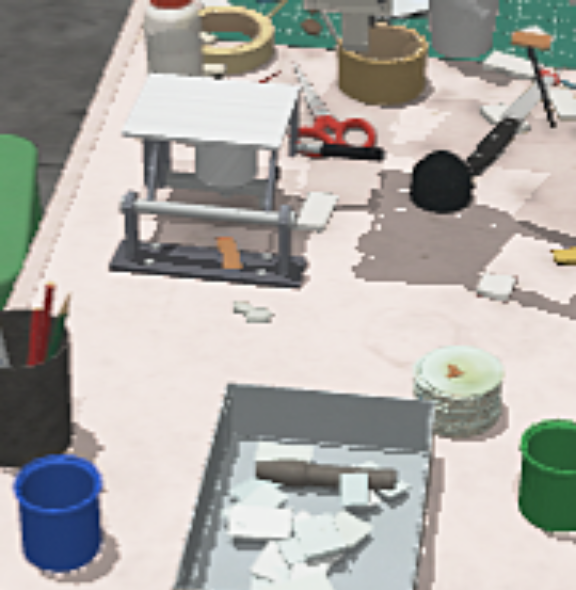

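>>> apply_moves --motion "50 0 0 4 0 0 0;50 0 0 4 0 0 0;50 0 0 3 0 0 0;50 0 0 2 0 0 0;50 0 0 0.55 0 0 0;50 0 0 0 0 0 0;0 0 0 0 0 0 0;0 0 0 0 0 0 0;0 0 0 0 0 0 0;0 0 0 0 0 0 0" --force 25

```text
time: 11.55
tool_pos: [0.4597, -0.1071, 0.0374]
tool_rot: [-3.141, -0.0, -0.052]
contact_force: [1.8, 4.1, 3.6]
opening: 0.011
grip_force: 25.1
```

```bash
python3 - <<'E'
from h import *
s=st(); o=s["tool_pos"]
# arc in tool frame: tool y=-jig y, tool z=-z ; centre from jig fit
N=24; r=.125
th=np.linspace(0,np.pi,N+1); Y=-r*np.cos(th); Z=r*np.sin(th)
print([(round(-100*(Y[i+1]-Y[i]),2),round(-100*(Z[i+1]-Z[i]),2)) for i in range(N)])
E
```

```text
{'time': 11.55, 'qpos': [-0.392, 0.502, 1.898, 0.001, 0.742, 1.23], 'tool_pos': [0.46, -0.107, 0.037], 'tool_rot': [-3.141, -0.0, -0.052], 'contact_force': [1.784, 4.076, 3.598], 'opening': 0.011, 'grip_force': 25.079}
[(np.float64(-0.11), np.float64(-1.63)), (np.float64(-0.32), np.float64(-1.6)), (np.float64(-0.53), np.float64(-1.55)), (np.float64(-0.72), np.float64(-1.47)), (np.float64(-0.91), np.float64(-1.36)), (np.float64(-1.08), np.float64(-1.23)), (np.float64(-1.23), np.float64(-1.08)), (np.float64(-1.36), np.float64(-0.91)), (np.float64(-1.47), np.float64(-0.72)), (np.float64(-1.55), np.float64(-0.53)), (np.float64(-1.6), np.float64(-0.32)), (np.float64(-1.63), np.float64(-0.11)), (np.float64(-1.63), np.float64(0.11)), (np.float64(-1.6), np.float64(0.32)), (np.float64(-1.55), np.float64(0.53)), (np.float64(-1.47), np.float64(0.72)), (np.float64(-1.36), np.float64(0.91)), (np.float64(-1.23), np.float64(1.08)), (np.float64(-1.08), np.float64(1.23)), (np.float64(-0.91), np.float64(1.36)), (np.float64(-0.72), np.float64(1.47)), (np.float64(-0.53), np.float64(1.55)), (np.float64(-0.32), np.float64(1.6)), (np.float64(-0.11), np.float64(1.63))]
```

>>> apply_moves --motion "0 0 -0.05 -0.8 0 0 0;0 0 -0.06 -0.83 0 0 0;0 0 -0.16 -0.8 0 0 0;0 0 -0.16 -0.8 0 0 0;0 0 -0.26 -0.78 0 0 0;0 0 -0.27 -0.77 0 0 0;0 0 -0.36 -0.74 0 0 0;0 0 -0.36 -0.73 0 0 0;0 0 -0.45 -0.68 0 0 0;0 0 -0.46 -0.68 0 0 0;0 0 -0.54 -0.62 0 0 0;0 0 -0.54 -0.61 0 0 0" --force 25

```text
time: 13.05
tool_pos: [0.4615, -0.073, 0.1273]
tool_rot: [3.137, -0.001, -0.051]
contact_force: [-2.8, -11.8, 4.3]
opening: 0.0107
grip_force: 25.0
```

>>> apply_moves --motion "0 0 -0.5 -0.65 0 0 0;0 0 -0.57 -0.6 0 0 0;0 0 -0.68 -0.46 0 0 0;0 0 -0.68 -0.45 0 0 0;0 0 -0.73 -0.36 0 0 0;0 0 -0.74 -0.36 0 0 0;0 0 -0.77 -0.27 0 0 0;0 0 -0.78 -0.26 0 0 0;0 0 -0.8 -0.16 0 0 0;0 0 -0.8 -0.16 0 0 0;0 0 -0.81 -0.06 0 0 0;0 0 -0.82 -0.05 0 0 0" --force 25

```text
time: 14.55
tool_pos: [0.4663, 0.0163, 0.1648]
tool_rot: [3.142, -0.001, -0.051]
contact_force: [1.8, -0.9, 0.3]
opening: 0.0113
grip_force: 25.0
```

>>> apply_moves --motion "0 0 -0.82 0.05 0 0 0;0 0 -0.81 0.06 0 0 0;0 0 -0.8 0.16 0 0 0;0 0 -0.8 0.16 0 0 0;0 0 -0.78 0.26 0 0 0;0 0 -0.77 0.27 0 0 0;0 0 -0.74 0.36 0 0 0;0 0 -0.73 0.36 0 0 0;0 0 -0.68 0.45 0 0 0;0 0 -0.68 0.46 0 0 0;0 0 -0.62 0.54 0 0 0;0 0 -0.61 0.54 0 0 0" --force 25

```text
time: 16.05
tool_pos: [0.4705, 0.1045, 0.1269]
tool_rot: [3.141, -0.0, -0.051]
contact_force: [5.1, 0.9, -1.7]
opening: 0.0111
grip_force: 25.0
```

>>> apply_moves --motion "0 0 -0.54 0.61 0 0 0;0 0 -0.54 0.62 0 0 0;0 0 -0.46 0.68 0 0 0;0 0 -0.45 0.68 0 0 0;0 0 -0.36 0.73 0 0 0;0 0 -0.36 0.74 0 0 0;0 0 -0.27 0.77 0 0 0;0 0 -0.26 0.78 0 0 0;0 0 -0.16 0.8 0 0 0;0 0 -0.16 0.8 0 0 0;0 0 -0.06 0.75 0 0 0;0 0 -0.05 0.75 0 0 0;0 0 0 0 0 0 0" --force 25

```text
time: 17.68
tool_pos: [0.4724, 0.1423, 0.0395]
tool_rot: [-3.14, -0.0, -0.052]
contact_force: [5.5, 12.0, -4.2]
opening: 0.0109
grip_force: 25.0
```

>>> apply_moves --motion "0 0 0.15 0.1 0 0 0;0 0 0 0.1 0 0 0;0 0 0 0.1 0 0 0;0 0 0 0 0 0 0"

```text
time: 18.18
tool_pos: [0.4724, 0.1424, 0.037]
tool_rot: [-3.137, -0.001, -0.052]
contact_force: [3.4, 20.3, -3.6]
opening: 0.0112
grip_force: 25.0
```

```bash
python3 - <<'E'
from h import *
q=robot.read_camera("side"); p=robot.read_camera("top")
crop(q,220,170,400,350,3.2,"cd.png")
for t in("plate_center","clamp_grip","cup_center","clamp"):
    for pp in(p,q):
        print(t,[(np.round(d["centre"],3).tolist(),round(d["score"],2)) for d in robot.search_frame(t,pp)[:3]])
E
```

```text
plate_center [([0.623, 0.095, 0.093], 0.67), ([0.62, 0.071, 0.012], 0.62)]
plate_center [([0.606, 0.112, 0.026], 0.65)]
clamp_grip [([0.626, 0.067, 0.012], 0.41)]
clamp_grip [([0.582, 0.106, 0.085], 0.87)]
cup_center [([0.28, 0.303, 0.003], 0.82), ([0.633, 0.387, 0.027], 0.78), ([0.588, 0.079, 0.069], 0.41)]
cup_center [([0.624, 0.398, 0.039], 0.84), ([0.273, 0.322, 0.036], 0.6)]
clamp [([0.625, 0.093, 0.09], 0.44)]
clamp [([0.586, 0.1, 0.087], 0.87)]
```

View pics/cd.png

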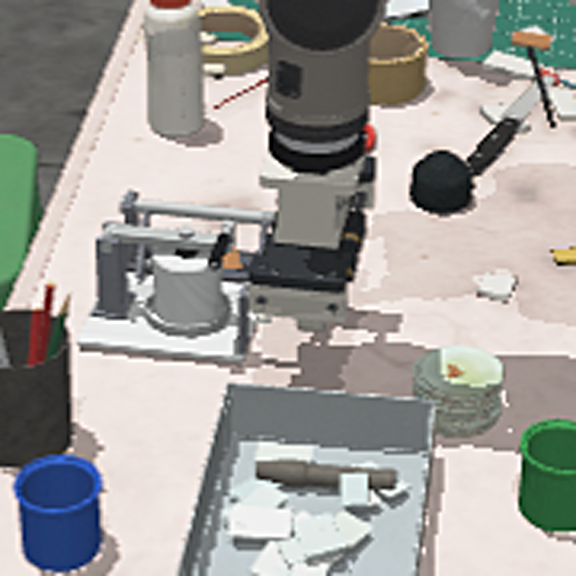

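>>> apply_moves --motion "0 0 -0.2 0.1 0 0 0;0 0 0 0.1 0 0 0;0 0 0 0.1 0 0 0;0 0 0 0 0 0 0"

```text
time: 19.18
tool_pos: [0.4724, 0.1425, 0.0338]
tool_rot: [-3.14, -0.0, -0.052]
contact_force: [4.4, 8.7, -3.6]
opening: 0.011
grip_force: 25.0
```

>>> apply_moves --motion "0 0 -0.1 0.15 0 0 0;0 0 0 0.15 0 0 0;0 0 0 0 0 0 0"

```text
time: 19.55
tool_pos: [0.4726, 0.1426, 0.0323]
tool_rot: [-3.141, -0.001, -0.051]
contact_force: [0.3, 3.3, 12.8]
opening: 0.0111
grip_force: 25.0
```

>>> apply_moves --motion "40 0 0 -0.1 0 0 0;50 0 0 0 0 0 0;50 0 0 0 0 0 0;50 0 0 -3 0 0 0;50 0 0 -5 0 0 0;50 0 0 -5 0 0 0;50 1.7 0.2 0 0 0 -0.175;50 0 0 0 0 0 -0.175;50 0 0 0 0 0 -0.175;50 0 0 0 0 0 -0.175;50 0 0 0 0 0 -0.175;50 0 0 0 0 0 -0.175;50 0 0 0 0 0 -0.175;50 0 0 0 0 0 -0.175;50 0 0 0 0 0 -0.17;50 0 -3 0 0 0 0;50 0 -3 0 0 0 0;50 0 0 0 0 0 0"

```text
time: 21.8
tool_pos: [0.4273, 0.1424, 0.1619]
tool_rot: [-3.139, 0.001, 1.519]
contact_force: [-0.1, 0.8, 1.1]
opening: 0.046
grip_force: 0.0
```

```bash
python3 - <<'E'
from h import *
q=robot.read_camera("side")
b=cv2.resize(q["img"][190:290,240:340],None,fx=5.9,fy=5.9,interpolation=cv2.INTER_CUBIC)
def J(x,y,z,c=(.5782,.0118,-.0498)): return (c[0]+np.cos(c[2])*x-np.sin(c[2])*y,c[1]+np.sin(c[2])*x+np.cos(c[2])*y,z)
for P in [(-.035,.101,.094),(-.035,.145,.094),(-.108,.125,.056),(0,.085,.066),(-.058,.141,.006),(.082,.141,.006),(-.137,.125,.056),(-.079,.125,.056)]:
    u=(proj(q,J(*P))-[240,190]+.5)*5.9; print(P,u.round()); cv2.circle(b,tuple(int(v) for v in u),3,(255,0,0),-1)
cv2.imwrite("pics/ce.png",b[:,:,::-1])
E
```

```text
(-0.035, 0.101, 0.094) [295. 323.]
(-0.035, 0.145, 0.094) [275. 377.]
(-0.108, 0.125, 0.056) [450. 441.]
(0, 0.085, 0.066) [226. 349.]
(-0.058, 0.141, 0.006) [331. 543.]
(0.082, 0.141, 0.006) [ 22. 511.]
(-0.137, 0.125, 0.056) [515. 448.]
(-0.079, 0.125, 0.056) [384. 435.]
```

View pics/ce.png

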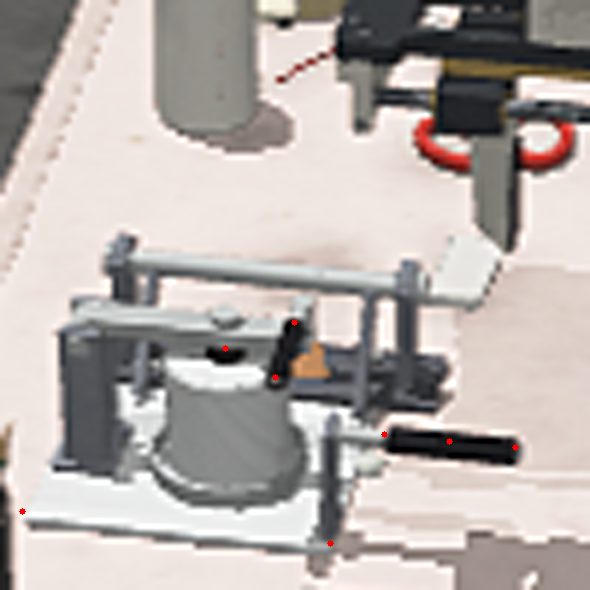

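>>> apply_moves --motion "50 0 4 0 0 0 0;50 0 4.2 0 0 0 0;50 0 4 0 0 0 0;50 0 0 3 0 0 0;50 0 0 3 0 0 0;50 0 0 2 0 0 0;50 0 0 0.5 0 0 0;50 0 0 0 0 0 0;0 0 0 0 0 0 0;0 0 0 0 0 0 0;0 0 0 0 0 0 0;0 0 0 0 0 0 0" --force 25

```text
time: 23.35
tool_pos: [0.55, 0.1363, 0.0772]
tool_rot: [-3.139, 0.0, 1.519]
contact_force: [-11.6, 1.8, 7.9]
opening: 0.0102
grip_force: 7.9
```

```bash
python3 - <<'E'
import numpy as np
# tool y = +jig x, tool z = -z
a0=np.arctan2(.021,-.099); th=a0-np.linspace(0,1.92,25); X=.101*np.cos(th);Z=.101*np.sin(th)
print(" ".join(f"{100*(X[i+1]-X[i]):.2f},{-100*(Z[i+1]-Z[i]):.2f}" for i in range(24)), X[-1]-X[0],Z[-1]-Z[0])
E
```

```text
0.20,-0.78 0.26,-0.76 0.32,-0.74 0.38,-0.71 0.44,-0.68 0.49,-0.64 0.54,-0.60 0.58,-0.56 0.63,-0.51 0.67,-0.46 0.70,-0.40 0.73,-0.35 0.76,-0.29 0.78,-0.22 0.79,-0.16 0.80,-0.10 0.81,-0.03 0.81,0.03 0.80,0.10 0.79,0.16 0.78,0.22 0.76,0.28 0.73,0.34 0.70,0.40 0.1522996149700654 0.06470984826709505
```

>>> apply_moves --motion "0 0 -0.1 0 0 0 0;0 0 0 0 0 0 0;0 0 0.2 -0.78 0 0 0;0 0 0.26 -0.76 0 0 0;0 0 0.32 -0.74 0 0 0;0 0 0.38 -0.71 0 0 0;0 0 0.44 -0.68 0 0 0;0 0 0.49 -0.64 0 0 0" --force 25

```text
time: 24.35
tool_pos: [0.569, 0.1352, 0.1206]
tool_rot: [-3.136, 0.0, 1.519]
contact_force: [-10.9, 1.4, 1.6]
opening: 0.0101
grip_force: 25.0
```

>>> apply_moves --motion "0 0 0.54 -0.6 0 0 0;0 0 0.58 -0.56 0 0 0;0 0 0.63 -0.51 0 0 0;0 0 0.67 -0.46 0 0 0;0 0 0.7 -0.4 0 0 0;0 0 0.73 -0.35 0 0 0;0 0 0.76 -0.29 0 0 0;0 0 0.78 -0.22 0 0 0;0 0 0.79 -0.16 0 0 0"

```text
time: 25.48
tool_pos: [0.633, 0.1318, 0.1577]
tool_rot: [3.141, 0.0, 1.519]
contact_force: [-5.6, -0.6, 5.8]
opening: 0.0104
grip_force: 25.0
```

>>> apply_moves --motion "0 0 0.8 -0.1 0 0 0;0 0 0.81 -0.03 0 0 0;0 0 0.81 0.03 0 0 0;0 0 0.8 0.1 0 0 0;0 0 0.79 0.16 0 0 0;0 0 0.78 0.22 0 0 0;0 0 0.76 0.28 0 0 0;0 0 0.73 0.34 0 0 0;0 0 0.7 0.4 0 0 0;0 0 0 0 0 0 0"

```text
time: 26.72
tool_pos: [0.7034, 0.1281, 0.1407]
tool_rot: [3.141, 0.0, 1.519]
contact_force: [1.2, -1.4, -2.5]
opening: 0.0101
grip_force: 25.0
```

>>> apply_moves --motion "40 0 0 0 0 0 0;50 0 0 0 0 0 0;50 0 0 -2 0 0 0;50 0 0 -4 0 0 0;50 0 0 -3 0 0 0;90 -1.2 -4 0 0 0 0;90 -1.3 -4 0 0 0 0;90 -1.2 -3.9 0 0 0 0;90 0 0 0 0 0 0.175;90 0 0 0 0 0 0.175;90 0 0 0 0 0 0.175;90 0 0 0 0 0 0.175;90 0 0 0 0 0 0.175;90 0 0 0 0 0 0.175;90 0 0 0 0 0 0.175;90 0 0 0 0 0 0.175;90 0 0 0 0 0 0.17;90 0 0 0 0 0 0"

```text
time: 28.98
tool_pos: [0.5818, 0.0977, 0.2322]
tool_rot: [-3.141, -0.001, -0.049]
contact_force: [-0.1, 0.4, -0.4]
opening: 0.0822
grip_force: 0.0
```

```bash
python3 - <<'E'
from h import *
q=robot.read_camera("side")
b=cv2.resize(q["img"][190:290,240:340],None,fx=5.9,fy=5.9,interpolation=cv2.INTER_CUBIC)
cv2.imwrite("pics/cf.png",b[:,:,::-1])
for d in robot.search_frame("cup_center",q): print(d)
E
```

```text
{'centre': [0.2755, 0.3223, 0.0364], 'score': 0.7}
{'centre': [0.5787, 0.1156, 0.0536], 'score': 0.62}
{'centre': [0.6276, 0.3971, 0.0407], 'score': 0.59}
```

View pics/cf.png

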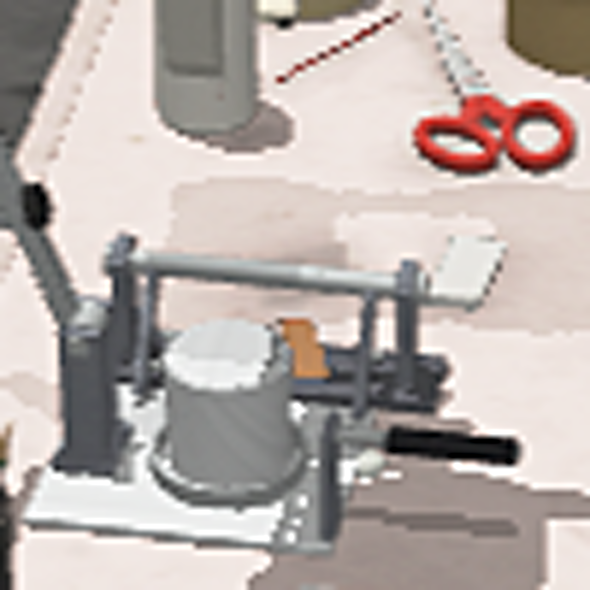

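>>> apply_moves --motion "92 0.05 0.1 4 0 0 0;92 0 0 5 0 0 0;92 0 0 5 0 0 0;92 0 0 3.5 0 0 0;92 0 0 2.2 0 0 0;92 0 0 0.7 0 0 0;92 0 0 0 0 0 0;0 0 0 0 0 0 0;0 0 0 0 0 0 0;0 0 0 0 0 0 0;0 0 0 0 0 0 0;0 0 0 0 0 0 0" --force 20

```text
time: 30.58
tool_pos: [0.5825, 0.0963, 0.0284]
tool_rot: [3.141, -0.001, -0.051]
contact_force: [-0.6, -1.2, 6.0]
opening: 0.0587
grip_force: 20.0
```

Slow straight lift.

>>> apply_moves --motion "0 0 0 -0.5 0 0 0;0 0 0 -0.7 0 0 0;0 0 0 -0.7 0 0 0;0 0 0 -0.7 0 0 0;0 0 0 -0.8 0 0 0;0 0 0 -1 0 0 0;0 0 0 -1 0 0 0;0 0 0 -1 0 0 0;0 0 0 -1.5 0 0 0;0 0 0 -2 0 0 0;0 0 0 -2 0 0 0;0 0 0 -2 0 0 0;0 0 0 0 0 0 0" --force 20

```text
time: 32.2
tool_pos: [0.5832, 0.0965, 0.1689]
tool_rot: [-3.141, -0.004, -0.051]
contact_force: [-0.4, -0.5, -1.2]
opening: 0.0586
grip_force: 20.0
```

```bash
python3 - <<'E'
from h import *
q=robot.read_camera("side")
b=cv2.resize(q["img"][170:330,210:370],None,fx=3.7,fy=3.7,interpolation=cv2.INTER_CUBIC)
cv2.imwrite("pics/cg.png",b[:,:,::-1])
print([(d["centre"].round(3) if hasattr(d["centre"],"round") else d["centre"],d["score"]) for d in robot.search_frame("nut0",q)])
E
```

```text
[([0.5708, 0.1104, 0.0189], 0.61), ([0.5783, 0.0867, 0.0239], 0.52), ([0.593, 0.1026, 0.0162], 0.36)]
```

View pics/cg.png

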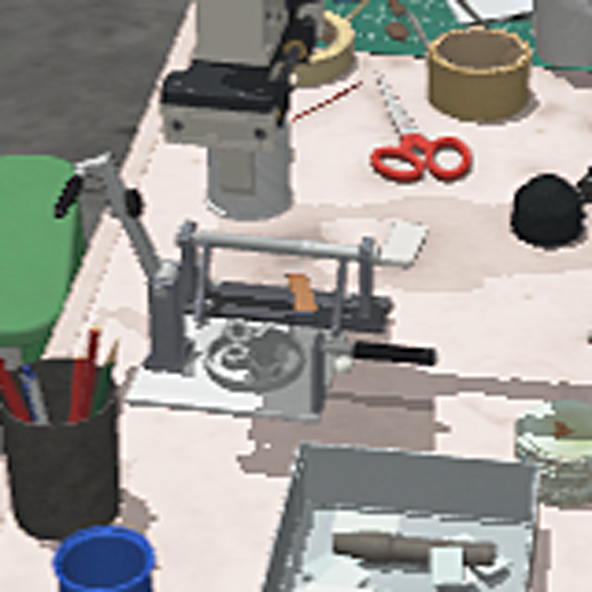

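>>> apply_moves --motion "0 -2.15 -4.3 0 0 0 0;0 -2.15 -4.3 0 0 0 0;0 -2.15 -4.3 0 0 0 0;0 -2.15 -4.3 0 0 0 0;0 -2.15 -4.3 0 0 0 0;0 -2.15 -4.3 0 0 0 0;0 -2.15 -4.3 0 0 0 -0.05;0 0 0 0 0 0 0;0 0 0 4 0 0 0;0 0 0 4 0 0 0;0 0 0 3 0 0 0;0 0 0 2 0 0 0;0 0 0 0.6 0 0 0;0 0 0 0.3 0 0 0;0 0 0 0 0 0 0"

```text
time: 34.17
tool_pos: [0.4477, 0.4048, 0.0283]
tool_rot: [-3.141, -0.001, -0.001]
contact_force: [-0.3, 0.6, -2.0]
opening: 0.0583
grip_force: 20.0
```

>>> apply_moves --motion "0 0 0 0.15 0 0 0;0 0 0 0.1 0 0 0;0 0 0 0.1 0 0 0;0 0 0 0 0 0 0"

```text
time: 34.67
tool_pos: [0.4473, 0.4049, 0.0246]
tool_rot: [-3.141, -0.0, -0.001]
contact_force: [-1.0, -0.1, 1.9]
opening: 0.0583
grip_force: 20.0
```

>>> apply_moves --motion "0 0 0 0.05 0 0 0;66 0 0 0 0 0 0;70 0 0 0 0 0 0;74 0 0 0 0 0 0;74 0 0 0 0 0 0;74 0 0 -1 0 0 0;74 0 0 -3 0 0 0;74 0 0 -5 0 0 0;74 0 0 -5 0 0 0;74 0 0 -5 0 0 0;74 -3 5 0 0 0 0;74 -3 5 0 0 0 0;74 -3 5 0 0 0 0;74 -2 5 0 0 0 0;74 0 5 0 0 0 0;74 0 5 0 0 0 0;74 0 5 0 0 0 0;74 0 0 0 0 0 0"

```text
time: 36.92
tool_pos: [0.3371, 0.0523, 0.2146]
tool_rot: [3.141, -0.002, -0.007]
contact_force: [-0.6, -0.0, 1.3]
opening: 0.0677
grip_force: 0.0
```

```bash
python3 - <<'E'
from h import *
st()
q=robot.read_camera("side"); p=robot.read_camera("top")
a=cv2.resize(q["img"][180:400,200:400],None,fx=2,fy=2.5,interpolation=cv2.INTER_CUBIC)
b=cv2.resize(p["img"][150:310,160:410],None,fx=1.58,fy=1.58,interpolation=cv2.INTER_CUBIC)
im=np.zeros((550,800,3),np.uint8); im[:,:400]=a; im[:b.shape[0],400:400+b.shape[1]]=b[:,:400]
cv2.imwrite("pics/ch.png",im[:,:,::-1])
E
```

```text
{'time': 36.925, 'qpos': [-0.071, 0.007, 1.981, -0.001, 1.151, 1.507], 'tool_pos': [0.337, 0.052, 0.215], 'tool_rot': [3.141, -0.002, -0.007], 'contact_force': [-0.578, -0.01, 1.274], 'opening': 0.068, 'grip_force': 0.0}
```

View pics/ch.png

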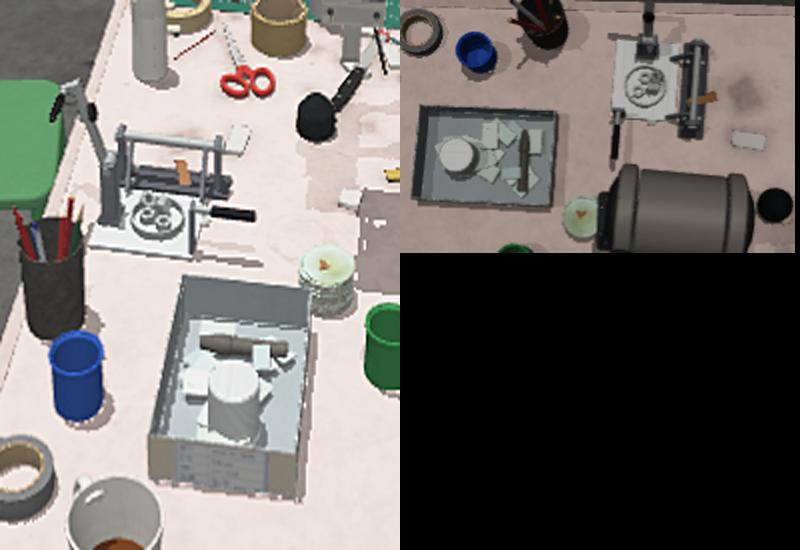

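The picture shows the cup mouth down in the tray (about (235,405) in the crop), with the punch beside it. The nuts lie in the collar, the clamp is open and the bystanders are in place.

```bash
python3 -c "
from cell import robot
print(robot.hand_in())"
```

```text
the job is handed in; nothing more can be done
None
```

The job is handed in at about 37 s: the plate lies flat, the clamp is open, the nuts show heaped inside the collar (not counted one by one), and the cup stands mouth down in the tray beside the punch, with the bystanders untouched.

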